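Lock the filter cartridge into the desk air purifier

ROBOT

A 7-joint arm with a two-finger parallel gripper is mounted at the origin on the work surface. World frame = base frame: x ahead of the robot, y to its left, z up, the work surface at z = 0. Lengths are in m, angles in rad, forces in N, time in s.
With the tool pointing down it reaches from about 0.425 to 0.925 m from the base axis. Payload 6.8 kg.
Tool frame: the origin (TCP) lies midway between the tips of the shut fingers; the grasp point (between the pads) lies 19 mm behind it; z points along the fingers, y is the direction in which the jaws open and shut (so a half turn about z gives the same grasp; the last joint's range is limited). The gripper opens to 85 mm and grips with 20 to 120 N. Pads are 22 mm wide; open, the fingers measure 114 mm over their backs; the gripper's body (76 mm by 85 mm) begins 54 mm behind the grasp point. The pads swing forward as they close: fully open they stand 13 mm farther back than shut.
Start: joints at [-1.249, 0.477, 0.022, 1.555, -0.011, 1.109, -0.083], TCP at [0.281, 0.614, 0.231] pointing down, gripper open.
Joint ranges: [-2.96, 2.96], [-0.34, 2.1], [-1.41, 1.46], [0.24, 2.44], [-1.37, 4.51], [0.17, 1.92], [-2.96, 2.96]. Speed limits (rad/s): [2.39, 2.39, 3.14, 3.14, 3.14, 3.14, 3.14].

INTERFACE

Orientations are given as a rotation vector (axis times angle).
In Python, from bench import r gives the robot as it stands. The module is installed in compiled form; this text tells all that it offers.
- The arm moves only by the tool play_rows, never from a script. Its argument "plan" is a list of rows, each a list of 7 numbers: the shift along the world's x, y, z in mm, then the turn, a rotation vector about the world's x, y, z in rad, then the finger opening in mm, from 0 to 85.4. A call has 1 to 12 rows; each row is the pose to reach, as a shift and turn from the pose commanded when the call began; what a row does not reach only later rows make up. A row lasts 1/10 s, in which the tool goes at most 50 mm and 8.59 degrees, less where a joint would pass 70% of its speed; a pose out of reach is approached as far as the arm can. A call with a gripper value outside its range is refused whole. The fingers move at their own pace and stop on an object; "grip_force" is the grip in N (left out, the last holds). Time passes only in rows, so rows that repeat a pose let the fingers close. It gives the time, the measured TCP pose, the force and the opening at its end, in the units of the state.
- r.get_obs(): the state, without advancing time (a new reading comes with each control period).
- r.grab_frame(name): name is "side" or "top" or "wrist"; returns a dict with "color" (480x640x3 uint8, blue, green, red), "z_map" (480x640 float32, m along the optical axis (not along the pixel's ray), 0 where there is no reading), "camera_matrix" (3x3 intrinsics, pixels), "k1" (the pictures are not rectified: a ray, as slopes to the right and down, at radius r is drawn at 1 + k1 r^2 times it, then the intrinsics apply), "R" (3x3) and "t" (3): a world point X has camera coordinates R X + t. Camera axes: x right, y down, z forward; pixel columns grow to the right and rows downward; lengths in m; the calibration is good to about 2 mm. A picture is of the moment at which its call begins.
- r.hand_in(): hands the job in, once; it reports no verdict.
The state is a dict: "clock": time; "joints": joint angles; "qvel": joint speeds; "tau": joint torques, N m; "tcp_pos": TCP position; "orientation": TCP orientation; "contact_force": force on the tool from outside, world axes, zero at the start; "moment": the same for the moment, N m; "grip_width": finger opening in m.
Only numpy, scipy, OpenCV 4.12 (cv2) and the standard library are available. Lean on these libraries where they do the work, as an engineer would, in place of code of your own. Each camera call takes 0.05 s, during which the arm holds its last target.

TASK

Put the filter cartridge into the desk air purifier: lower it in with its two pins through the gaps in the rim until it rests on the seat, then turn its handle clockwise (seen from above) until the ramps have pulled it firmly tight, and let go of it. Tighten it by feel, firm but never forced, and leave the mug, the plant and the tape dispenser where they are.

Things in the scene. Friction and masses are not known exactly. Their poses are not given: they have to be found in the camera images.
- purifier: Desk air purifier: white round housing fixed to the desk, 110 mm across, 97 mm high; origin on the desk under its centre, z up. Open at the top: a bore 63 mm wide, with two gaps about 15 mm wide in the grey rim to let the cartridge's pins through, on the housing's +x and -x axes, each with a blue mark on the rim. Counter-clockwise turning is blocked at the gaps.
- purifier_mouth (a point): Centre of the mouth, level with the rim's top, 97 mm above the desk. The rim is 5 mm thick at the gaps; ramps under it start 92 mm above the desk and fall 1.06 mm per 10 degrees clockwise from each gap. Deep in the bore a stiff sprung seat (20 N/mm) lies 35.5 to 40.5 mm above the desk, different every time, so the angle that is tight lies anywhere 30 to 90 degrees past the gaps.
- cartridge: Loose filter cartridge, 0.3 to 0.5 kg, upright on the desk: white pleated cylinder with blue ends, 60 mm across, 75 mm high, foot edge rounded. Two steel pins 10 mm thick stand out along its +x and -x axes to 41 mm from the centre line, 45 mm above the underside. Origin at the centre of the underside, z up. Its handle may point over either gap. Seated, its underside is 35.5 to 40.5 mm above the desk.
- handle_hub (a point): Point on the cartridge's centre line, 111 mm above its underside, half-way up the blue handle bar. The bar is 16 mm wide, 22 mm high, level along the cartridge's x axis from 25 mm behind this point to 100 mm ahead (+x). Below it a post, 30 mm along x by 14 mm; elsewhere the bar clears the cartridge's top by 25 mm. Axes as the cartridge's.
- handle_end (a point): Point in the bar, half-way up, 80 mm out along the cartridge's +x axis: the lever. Turning is nearly free, then stiffens within some 5 to 12 degrees. Firmly tight: about 0.6 to 0.9 N m, or 8 to 11 N sideways at this point; beyond 1.1 N m or 14 N is forcing it. The cartridge sinks up to 3 mm as the ramps pull it down, and stays tight by friction when let go.
- mug: Blue ceramic mug with a handle, 80 mm across, 90 mm high, loose; origin at the centre of its underside. Leave it alone.
- plant: Small plant in a terracotta pot, 72 mm across, pot 60 mm and leaves up to 105 mm high, loose; origin at the centre of its underside. Leave it alone.
- tape_dispenser: Black desk tape dispenser, 110 by 45 mm and about 60 mm high, loose; origin at the centre of its underside. Leave it alone.
Things that resemble listed ones, but are neither listed nor needed, are in the scene too. What is shaped like the cartridge but brown, green or red is not meant.

How it is judged:
By the outcome, as a careful person would: the job done as asked, in the order asked, and still so for the second after the job is handed in, with the robot touching nothing.
It also fails if it takes over 64 s, if anything falls off the work surface, if the arm or the gripper's body presses on something with over 40 N, if the wrist force passes 120 N, or if a joint passes its speed limit or range.

## Working session

There is one attempt and no reset: what is moved stays moved. The work goes in short steps, Python scripts to look and compute and a tool call to move; the robot and the scene stay as the last step left them, time stands still between calls to the robot, and variables do not carry over. Pictures are saved under pics/ and viewed, and the job is handed in when it is done.

Besides the shell and the picture viewer there is one more tool, called in YAML: its name, and indented under it one key for each argument. play_rows: Moves the arm, as the interface text tells. Its arguments: {"type":"object","properties":{"plan":{"type":"array"},"grip_force":{"type":"number"}},"required":["plan"]}

```bash
mkdir -p pics; cat > h.py <<'E'
import numpy as np,cv2,pickle
from bench import r
def grab(n,tag):
    f=r.grab_frame(n); cv2.imwrite(f'pics/{tag}.png',f['color']); pickle.dump(f,open(f'{tag}.pkl','wb')); return f
def load(tag): return pickle.load(open(f'{tag}.pkl','rb'))
def ray(f,u,v):
    K=np.array(f['camera_matrix']);k=f['k1']
    d=np.array([(u-K[0,2])/K[0,0],(v-K[1,2])/K[1,1]]); s=d.copy()
    for _ in range(30): s=d/(1+k*(s@s))
    R=np.array(f['R']);t=np.array(f['t'])
    return -R.T@t, R.T@np.array([s[0],s[1],1])
def onz(f,u,v,z):
    o,d=ray(f,u,v); return o+d*(z-o[2])/d[2]
def dep(f,u,v):
    o,d=ray(f,u,v); return o+d*f['z_map'][int(round(v)),int(round(u))]
def proj(f,X):
    c=np.array(f['R'])@np.array(X)+np.array(f['t']); s=c[:2]/c[2]; s=s*(1+f['k1']*(s@s)); K=np.array(f['camera_matrix'])
    return s[0]*K[0,0]+K[0,2], s[1]*K[1,1]+K[1,2]
E
python3 - <<'E'
from h import *
for n in ['top','side','wrist']: 
    f=grab(n,n+'0'); print(n,f['k1'],-np.array(f['R']).T@np.array(f['t']))
print(r.get_obs())
E
```

```text
top 0.012347804205658276 [3.96507021e-01 5.73446030e-05 1.25560286e+00]
side -0.007946375461389021 [ 0.32165272 -0.6260833   0.66557153]
wrist 0.010452199027447179 [0.20477274 0.64825821 0.37350508]
{'clock': 0.15, 'joints': array([-1.24913211,  0.47764938,  0.02236912,  1.55617306, -0.01151961,
        1.10930699, -0.08311894]), 'qvel': array([-0.00077089, -0.00284928,  0.00026934, -0.00308726, -0.00024737,
        0.00122759, -0.00193015]), 'tau': array([ 2.87450799e-03, -5.96928084e+01,  1.61012527e+00, -2.81491631e+01,
        1.26272350e-02,  6.56016811e-03, -3.89730940e-05]), 'tcp_pos': array([0.28107225, 0.61321556, 0.23054489]), 'orientation': array([-6.69888961e-01, -3.06912527e+00,  2.18757844e-03]), 'contact_force': array([-0.51549212,  0.29479605, -0.56843731]), 'moment': array([ 0.01088786,  0.05208433, -0.02343689]), 'grip_width': 0.08548573497158166}
```

View pics/top0.png

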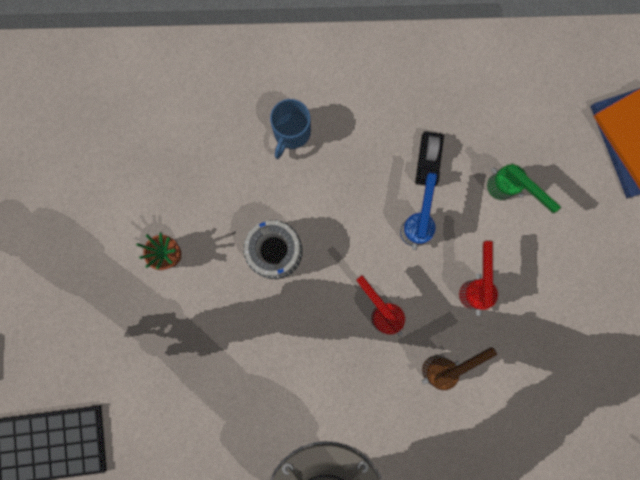

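View pics/side0.png

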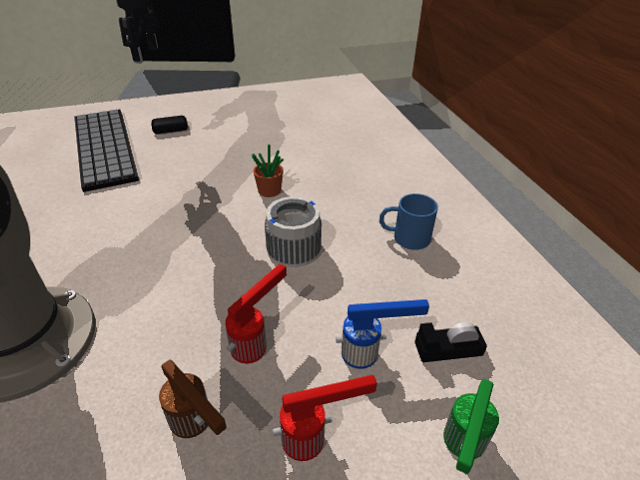

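View pics/wrist0.png

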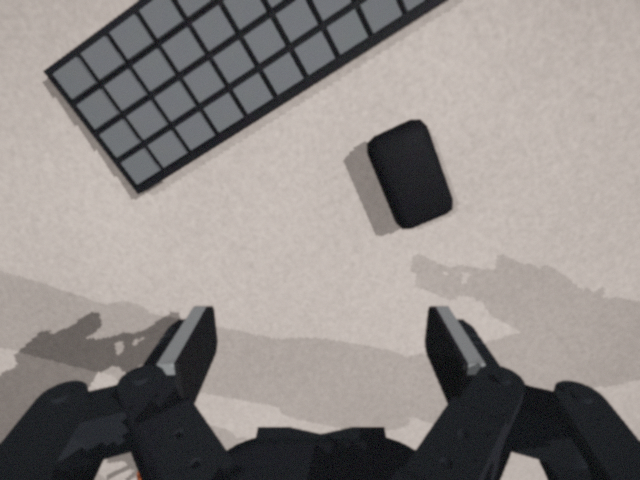

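Top view: cartridge-shaped things are blue (420,228), red (388,318), red (480,293), green (510,180) and brown (440,372). Only the blue one, with white pleats, fits. The purifier is at (273,250) with blue marks near (263,225) and (280,272). The mug is at (290,125), the plant at (160,250) and the tape dispenser at (430,158). I'll confirm with an enlarged crop and measure.

```bash
python3 - <<'E'
from h import *
t=load('top0'); s=load('side0')
a=cv2.resize(t['color'][120:320,220:460],None,fx=3,fy=3,interpolation=cv2.INTER_CUBIC)[:600,:]
b=cv2.resize(s['color'][180:380,240:500],None,fx=3,fy=3,interpolation=cv2.INTER_CUBIC)
cv2.imwrite('pics/cropt.png',a);cv2.imwrite('pics/crops.png',b)
for n,f in(('top',t),('side',s)):
    h=cv2.cvtColor(f['color'],cv2.COLOR_BGR2HSV)
    m=cv2.inRange(h,(108,150,60),(125,255,255))
    c,l,st,ce=cv2.connectedComponentsWithStats(m)
    for i in range(1,c):
        if st[i,4]>5: print(n,st[i],ce[i])
# depth points: bar in top
h=cv2.cvtColor(t['color'],cv2.COLOR_BGR2HSV);m=cv2.inRange(h,(105,120,40),(125,255,255))
P=[]
for v,u in zip(*np.nonzero(m)):
    if t['z_map'][v,u]>0: P.append([u,v,*dep(t,u,v)])
P=np.array(P)
for name,q in(('bar',(P[:,4]>.113)&(P[:,4]<.135)&(P[:,0]>390)&(P[:,0]<450)),('marks',(P[:,0]>240)&(P[:,0]<300)&(P[:,1]>210)&(P[:,1]<290))):
    Q=P[q]; print(name,len(Q)); 
    if name=='bar':
        r_=cv2.minAreaRect((Q[:,2:4]*1000).astype(np.float32));print(r_,cv2.boxPoints(r_).round(1).tolist(),np.median(Q[:,4]),Q[:,2:4].mean(0))
    else: print(Q.round(4))
# purifier by depth: pixels height .09-.105
Z=[]
for v in range(200,300):
    for u in range(220,330):
        p=dep(t,u,v)
        if .085<p[2]<.105: Z.append(p)
Z=np.array(Z);print(len(Z),np.median(Z[:,2])); print(cv2.minEnclosingCircle((Z[:,:2]*1000).astype(np.float32)))
E
```

```text
top [405 172  32  71 856] [422.62733645 215.3703271 ]
top [260 223   5   3  11] [261.90909091 224.18181818]
top [278 270   5   3  10] [279.8 270.6]
side [310 202   4   3   8] [311.75  202.875]
side [270 219   6   4  15] [272.4        220.53333333]
side [ 343  300   86   46 1834] [378.2082879 317.0910578]
side [343 357  33  11  47] [357.21276596 364.23404255]
bar 548
((575.6934814453125, -203.61233520507812), (16.430150985717773, 124.72980499267578), 78.10688781738281) [[513.0, -198.8000030517578], [635.0, -224.5], [638.4000244140625, -208.39999389648438], [516.4000244140625, -182.6999969482422]] 0.12164793516844652 [ 0.57419137 -0.20250217]
marks 30
[[2.610e+02 2.230e+02 5.530e-01 1.118e-01 9.650e-02]
 [2.620e+02 2.230e+02 5.525e-01 1.095e-01 9.950e-02]
 [2.630e+02 2.230e+02 5.528e-01 1.079e-01 9.710e-02]
 [2.640e+02 2.230e+02 5.530e-01 1.061e-01 9.490e-02]
 [2.600e+02 2.240e+02 5.513e-01 1.139e-01 9.470e-02]
 [2.610e+02 2.240e+02 5.510e-01 1.118e-01 9.650e-02]
 [2.620e+02 2.240e+02 5.506e-01 1.096e-01 9.950e-02]
 [2.630e+02 2.240e+02 5.505e-01 1.076e-01 9.990e-02]
 [2.600e+02 2.250e
[... 534 characters left out ...]
4.617e-01 7.860e-02 9.920e-02]
 [2.800e+02 2.700e+02 4.618e-01 7.690e-02 9.620e-02]
 [2.810e+02 2.700e+02 4.615e-01 7.480e-02 1.003e-01]
 [2.820e+02 2.700e+02 4.616e-01 7.310e-02 9.720e-02]
 [2.780e+02 2.710e+02 4.599e-01 8.070e-02 9.800e-02]
 [2.790e+02 2.710e+02 4.601e-01 7.910e-02 9.370e-02]
 [2.800e+02 2.710e+02 4.597e-01 7.670e-02 1.001e-01]
 [2.810e+02 2.710e+02 4.599e-01 7.510e-02 9.550e-02]
 [2.820e+02 2.710e+02 4.600e-01 7.340e-02 9.270e-02]
 [2.790e+02 2.720e+02 4.579e-01 7.870e-02 9.900e-02]
 [2.800e+02 2.720e+02 4.578e-01 7.680e-02 9.920e-02]
 [2.810e+02 2.720e+02 4.578e-01 7.490e-02 9.880e-02]]
1422 0.09695074213669419
((505.18475341796875, 93.11246490478516), 53.00758361816406)
```

View pics/cropt.png

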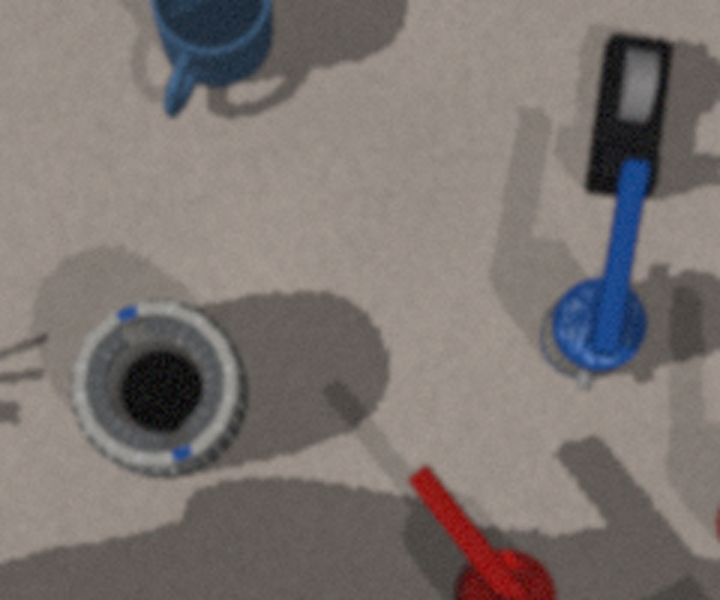

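View pics/crops.png

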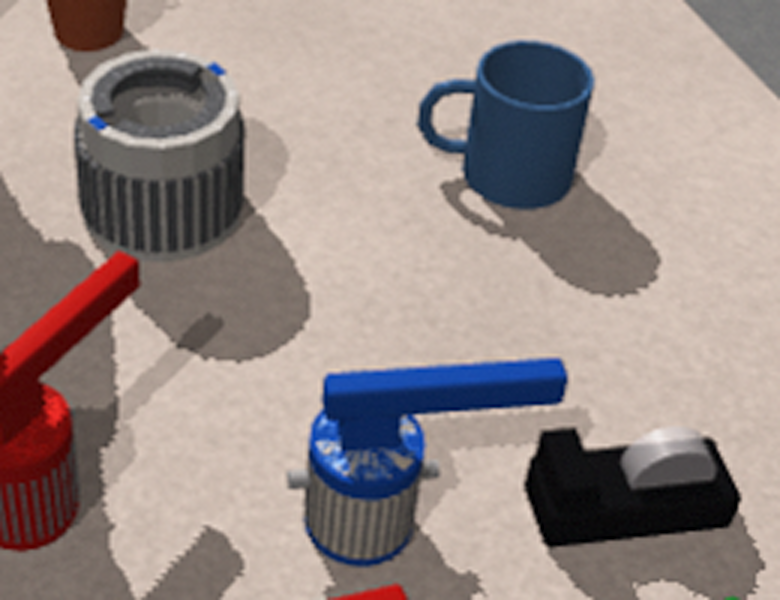

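The crops confirm it: the blue cartridge with white pleats at top (420,228), bar running to (431,175) with its far end over the dispenser. The marks on the purifier rim are at (262,224) and (280,270.6). Now I'll cross-check with the side view and get the obstacle positions.

```bash
python3 - <<'E'
from h import *
t=load('top0'); s=load('side0')
for f,ms in((t,[(261.9,224.2),(279.8,270.6)]),(s,[(311.75,202.9),(272.4,220.5)])):
    A=[onz(f,*m,.097)[:2]*1000 for m in ms]; d=A[0]-A[1]; print(A,(A[0]+A[1])/2,np.degrees(np.arctan2(d[1],d[0])),np.hypot(*d))
# bar top mask in side: brightest blue = top? project corners estimate
for n,p in(('hubtop',(.5392,-.1959,.122)),('end',(.637,-.2165,.122)),('rear',(.5147,-.1907,.122))): print(n,proj(t,p),proj(s,p))
for n,(u,v) in dict(mug=(290,125),plant=(160,250),tape1=(432,135),tape2=(427,182)).items(): print(n,dep(t,u,v).round(3))
E
```

```text
[array([550.5253309 , 110.01124134]), array([460.60544875,  77.29186512])] [505.56538983  93.65155323] 19.9950573253393 95.68773581668273
[array([549.92666446, 111.82500973]), array([460.7743296 ,  79.12092405])] [505.35049703  95.47296689] 20.14474181426228 94.96155028162181
hubtop (np.float64(423.7180593438334), np.float64(224.37749176696155)) (np.float64(364.7171837195687), np.float64(306.60375526098244))
end (np.float64(432.44371483471735), np.float64(172.82972779168716)) (np.float64(428.94114777692806), np.float64(302.022933173745))
rear (np.float64(421.4908213237218), np.float64(237.42831997664666)) (np.float64(348.34750527854845), np.float64(307.7483636097829))
mug [0.772 0.056 0.006]
plant [0.51  0.317 0.053]
tape1 [ 0.737 -0.237  0.026]
tape2 [ 0.62  -0.206  0.121]
```

play_rows:
  plan:
    - [15,-47,0,0,0,0.1,85]
    - [30,-95,0,0,0,0.22,85]
    - [45,-142,0,0,0,0.22,85]
    - [60,-189,0,0,0,0.22,85]
    - [75,-236,0,0,0,0.22,85]
    - [90,-283,0,0,0,0.22,85]
    - [105,-330,0,0,0,0.22,85]
    - [120,-377,0,0,0,0.22,85]
    - [135,-424,0,0,0,0.22,85]
    - [150,-471,0,0,0,0.22,85]
    - [160,-500,0,0,0,0.22,85]
    - [165,-520,0,0,0,0.22,85]

```text
clock: 1.35
tcp_pos: [0.4467, 0.0907, 0.2314]
orientation: [0.335, 3.123, -0.0]
contact_force: [-0.4, -0.3, 0.3]
grip_width: 0.0844
```

```bash
python3 - <<'E'
from h import *
f=grab('wrist','wrist1'); o=r.get_obs(); print(o['clock'],o['tcp_pos'],o['orientation'],o['joints'])
E
```

```text
1.4 [0.44716182 0.08806805 0.23134081] [ 3.38769233e-01  3.12277131e+00 -2.25309882e-03] [-0.56763813  0.10689833  0.25472762  2.07132358 -0.0308242   0.96715034
  1.05787603]
```

View pics/wrist1.png

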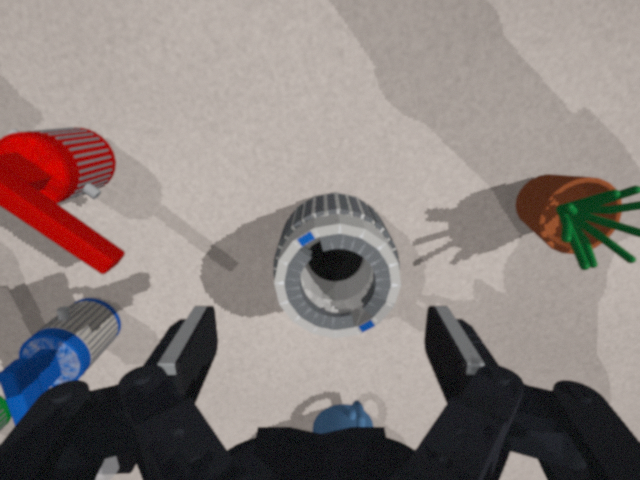

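Wrist view: purifier with marks at (306,239) and (366,326), with the blue cartridge at the left edge (60,360). I'll use the marks as a third measurement.

```bash
python3 - <<'E'
from h import *
f=load('wrist1')
h=cv2.cvtColor(f['color'],cv2.COLOR_BGR2HSV);m=cv2.inRange(h,(108,130,60),(125,255,255))
c,l,st,ce=cv2.connectedComponentsWithStats(m)
ms=[ce[i] for i in range(1,c) if 280<ce[i][0]<400 and 220<ce[i][1]<345 and st[i,4]>15]; print(ms)
A=[onz(f,*m,.097)[:2]*1000 for m in ms]; d=A[1]-A[0]; print(A,(A[0]+A[1])/2,np.degrees(np.arctan2(d[1],d[0])),np.hypot(*d))
E
```

```text
[array([305.94871795, 238.8974359 ]), array([366.1       , 324.83333333])]
[array([461.09670882,  74.89202521]), array([549.95005413, 108.24429663])] [505.52338148  91.56816092] 20.574284669940344 94.90674887308602
```

play_rows:
  plan:
    - [15,-45,0,0,0,0,85]
    - [30,-90,0,0,0,0,85]
    - [45,-135,0,0,0,0,85]
    - [60,-180,0,0,0,0,85]
    - [75,-225,0,0,0,0,85]
    - [87,-260,0,0,0,0,85]
    - [93,-282,-10,0,0,0,85]
    - [93,-289,-30,0,0,0,85]
    - [93,-289,-40,0,0,0,85]
    - [93,-289,-40,0,0,0,85]

```text
clock: 2.4
tcp_pos: [0.5381, -0.1941, 0.1896]
orientation: [-0.328, -3.121, -0.001]
contact_force: [0.1, -0.5, 0.2]
grip_width: 0.085
```

```bash
python3 - <<'E'
from h import *
f=grab('wrist','wrist2'); o=r.get_obs(); print(o['clock'],o['tcp_pos'],o['orientation'],o['joints'])
from scipy.spatial.transform import Rotation as Ro
y=Ro.from_rotvec(o['orientation']).as_matrix()[:,1]; print('y az',np.degrees(np.arctan2(y[1],y[0])))
h=cv2.cvtColor(f['color'],cv2.COLOR_BGR2HSV);m=cv2.inRange(h,(105,120,40),(125,255,255))
P=np.array([dep(f,u,v) for v,u in zip(*np.nonzero(m)) if f['z_map'][v,u]>0]); Q=P[(P[:,2]>.115)&(P[:,2]<.13)]
r_=cv2.minAreaRect((Q[:,:2]*1000).astype(np.float32));print(len(Q),np.median(Q[:,2]),r_,cv2.boxPoints(r_).round(1).tolist())
c=Q[:,:2].mean(0);w,V=np.linalg.eigh(np.cov((Q[:,:2]-c).T));print(c,V[:,1])
E
```

```text
2.45 [ 0.5388752  -0.19402632  0.19068468] [-3.26841617e-01 -3.12257786e+00 -1.16171104e-03] [-0.10422466  0.37385416  0.43433339  1.86820035 -0.19155557  0.94238194
  1.77947332]
y az 78.04913685886086
4076 0.12226236684913222 ((575.0432739257812, -205.0821075439453), (15.823966026306152, 124.14971923828125), 77.94613647460938) [[512.7000122070312, -199.89999389648438], [634.0999755859375, -225.8000030517578], [637.4000244140625, -210.3000030517578], [516.0, -184.39999389648438]]
[ 0.56886324 -0.20362183] [-0.97826029  0.20738082]
```

View pics/wrist2.png

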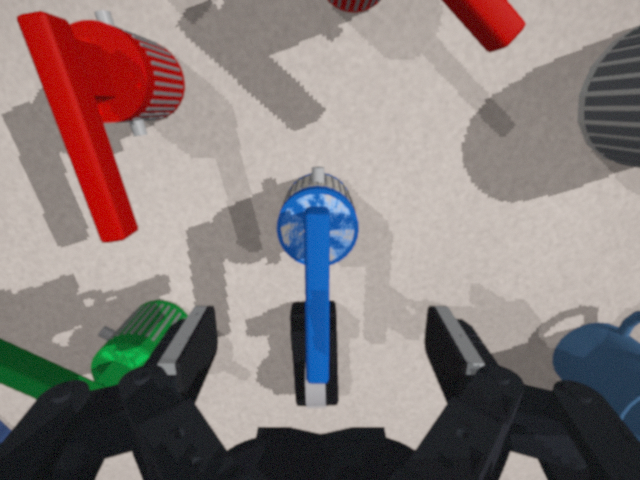

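Bar top is at (318,210)–(318,380), with the tool straight over the hub. Wrist and top agree on the hub→mouth offset, (-33.4, 289.2) mm. I'll descend and grip.

play_rows:
  plan:
    - [0,-1.5,-30,0,0,0,85]
    - [0,-1.5,-60,0,0,0,85]
    - [0,-1.5,-85,0,0,0,85]
    - [0,-1.5,-98,0,0,0,85]
    - [0,-1.5,-98,0,0,0,85]
    - [0,-1.5,-98,0,0,0,5]
    - [0,-1.5,-98,0,0,0,5]
    - [0,-1.5,-98,0,0,0,5]
    - [0,-1.5,-98,0,0,0,5]
    - [0,-1.5,-98,0,0,0,5]
    - [0,-1.5,-98,0,0,0,5]
    - [0,-1.5,-98,0,0,0,5]
  grip_force: 60

```text
clock: 3.65
tcp_pos: [0.5399, -0.197, 0.094]
orientation: [0.329, 3.123, 0.0]
contact_force: [-1.3, 0.8, 5.8]
grip_width: 0.0152
```

```bash
python3 - <<'E'
from h import *
f=grab('wrist','wrist3'); o=r.get_obs(); print({k:o[k] for k in('clock','tcp_pos','orientation','contact_force','moment','grip_width')})
E
```

```text
{'clock': 3.7, 'tcp_pos': array([ 0.53994835, -0.19701114,  0.0940145 ]), 'orientation': array([3.28913605e-01, 3.12290253e+00, 1.10918674e-04]), 'contact_force': array([-1.34043135,  0.52333475,  6.56835154]), 'moment': array([ 0.08281109,  0.04534432, -0.0465134 ]), 'grip_width': 0.015391228192018842}
```

View pics/wrist3.png

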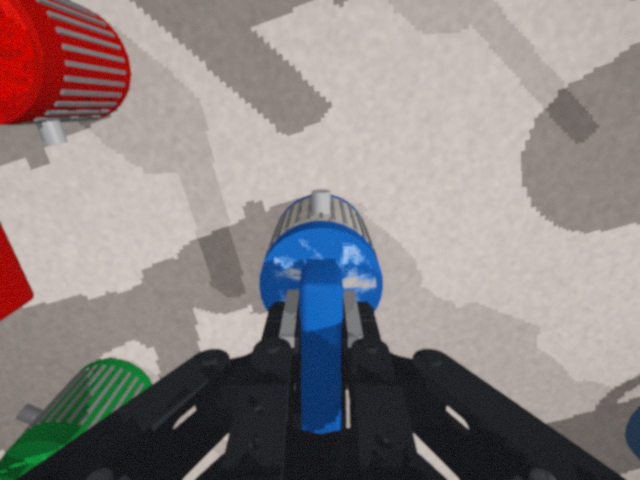

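Firm grip on the bar, which is centred between the pads at (320,330). Lifting straight up, then carrying.

play_rows:
  plan:
    - [0,0,8,0,0,0,5]
    - [0,0,30,0,0,0,5]
    - [0,0,60,0,0,0,5]
    - [0,0,90,0,0,0,5]
    - [0,0,112,0,0,0,5]
    - [0,0,116,0,0,0,5]
    - [-2,15,116,0,0,0.05,5]
    - [-5,45,116,0,0,0.12,5]
    - [-9,80,116,0,0,0.2,5]
    - [-13,115,116,0,0,0.28,5]
    - [-17,150,116,0,0,0.36,5]
    - [-21,185,116,0,0,0.44,5]

```text
clock: 4.9
tcp_pos: [0.516, -0.0095, 0.2073]
orientation: [0.37, -3.116, -0.0]
contact_force: [1.2, 1.2, -5.3]
grip_width: 0.0152
```

play_rows:
  plan:
    - [-4,35,0,0,0,0.06,5]
    - [-8,68,0,0,0,0.11,5]
    - [-11.5,95,0,0,0,0.125,5]
    - [-12.4,104.3,0,0,0,0.125,5]
    - [-12.4,104.3,0,0,0,0.125,5]
    - [-12.4,104.3,0,0,0,0.125,5]
    - [-12.4,104.3,0,0,0,0.125,5]

```text
clock: 5.6
tcp_pos: [0.5057, 0.0906, 0.2088]
orientation: [0.551, -3.092, 0.001]
contact_force: [0.6, -0.5, -5.7]
grip_width: 0.0149
```

```bash
python3 - <<'E'
from h import *
for n in('wrist','top','side'): f=grab(n,n+'4')
o=r.get_obs(); print({k:o[k] for k in('clock','tcp_pos','orientation','contact_force','moment','grip_width')})
t=load('top4');h=cv2.cvtColor(t['color'],cv2.COLOR_BGR2HSV);m=cv2.inRange(h,(105,120,40),(125,255,255))
s=load('side4')
cv2.imwrite('pics/c4.png',np.hstack([cv2.resize(t['color'][170:330,190:330],None,fx=2.8,fy=2.8),cv2.resize(s['color'][120:280,230:350],None,fx=2.8,fy=2.8)]))
E
```

```text
{'clock': 5.75, 'tcp_pos': array([0.50594566, 0.09122055, 0.20923839]), 'orientation': array([ 5.51929016e-01, -3.09256701e+00,  4.18405503e-04]), 'contact_force': array([-0.32291067, -0.4211507 , -4.28749008]), 'moment': array([-0.01081152,  0.04426415, -0.00748559]), 'grip_width': 0.015169972200890496}
```

View pics/c4.png

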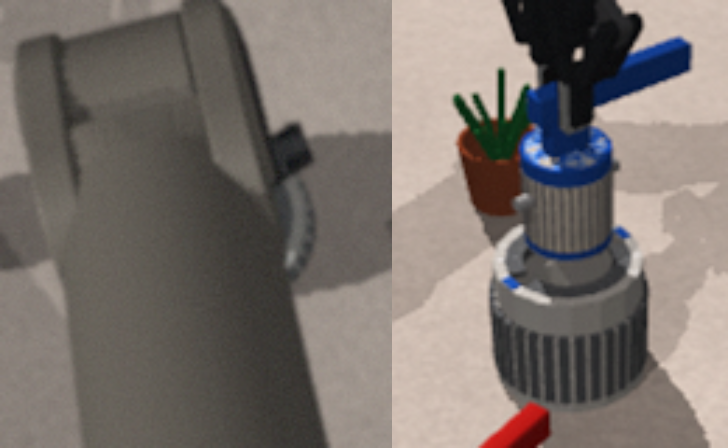

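View pics/wrist4.png

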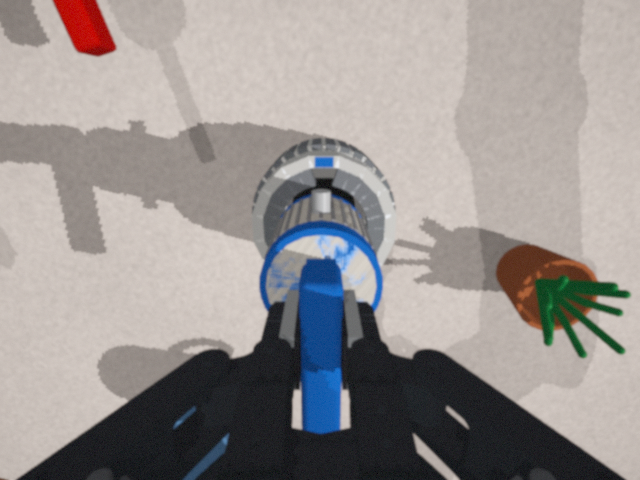

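Side view: the cartridge hangs upright over the mouth. Wrist view: rear pin at (321,200), gap mark at (324,161), nearly in line. I'll quantify the small lateral difference.

```bash
python3 - <<'E'
from h import *
from scipy.spatial.transform import Rotation as Ro
f=load('wrist4'); o=r.get_obs();T=o['tcp_pos'];Rm=Ro.from_rotvec(o['orientation']).as_matrix()
x,y=Rm[:2,0],Rm[:2,1]; print('bar yaw',np.degrees(np.arctan2(-x[1],-x[0])))
h=cv2.cvtColor(f['color'],cv2.COLOR_BGR2HSV);m=cv2.inRange(h,(108,130,60),(125,255,255))[140:175,290:360]
u=np.nonzero(m)[1].mean()+290;v=np.nonzero(m)[0].mean()+140;print(u,v)
def loc(p): d=(p[:2]-T[:2])*1000; return d@x,d@y
print('mark',loc(onz(f,u,v,.097)))
print('pin tip',loc(onz(f,321,193,.115+.045)))
# bar along: columns of blue bar at rows
for z,v0,v1,l in((.2335,375,425,'bar')):pass
E
python3 - <<'E'
from h import *
f=load('wrist4')
from scipy.spatial.transform import Rotation as Ro
o=r.get_obs();T=o['tcp_pos'];Rm=Ro.from_rotvec(o['orientation']).as_matrix();x,y=Rm[:2,0],Rm[:2,1]
h=cv2.cvtColor(f['color'],cv2.COLOR_BGR2HSV);m=cv2.inRange(h,(105,120,40),(125,255,255))
for v in(275,400,415): 
    us=np.nonzero(m[v,295:350])[0]+295; p=onz(f,(us.min()+us.max())/2,v,.2370); d=(p[:2]-T[:2])*1000; print(v,us.min(),us.max(),d@x,d@y)
# rim circle: light grey ring outer edge fit at z=.097 via depth
P=np.array([dep(f,u,v) for v in range(120,300) for u in range(230,420) if f['z_map'][v,u]>0]); Q=P[(P[:,2]>.093)&(P[:,2]<.101)]
q=(Q[:,:2]*1000).astype(np.float32); hull=cv2.convexHull(q)[:,0]; 
c=(T[:2]+(-.0335*0))*1000
d=(Q[:,:2]-T[:2])*1000; L=np.c_[d@x,d@y]; print('rim ext',L[:,1].min(),L[:,1].max(),L[:,0].max(),len(Q))
E
```

```text
bar yaw 20.2380271249197
325.3636363636364 162.72727272727272
mark (np.float64(47.53937314302551), np.float64(2.085603386900849))
pin tip (np.float64(40.67873458866949), np.float64(-0.8543285926070715))
275 301 340 29.456105547981984 -0.954323742542473
400 303 339 -24.268883567246917 -0.7911052038597538
415 303 339 -31.697143497336523 -0.7923418636295131
rim ext -51.26096298074269 52.94931552555987 52.848050439722556 6095Traceback (most recent call last):
  File "<stdin>", line 11, in <module>
TypeError: cannot unpack non-iterable float object
```

play_rows:
  plan:
    - [-0.7,1.9,-5,0,0,0,5]
    - [-0.7,1.9,-10,0,0,0,5]
    - [-0.7,1.9,-14,0,0,0,5]
    - [-0.7,1.9,-18,0,0,0,5]
    - [-0.7,1.9,-22,0,0,0,5]
    - [-0.7,1.9,-26,0,0,0,5]
    - [-0.7,1.9,-26,0,0,0,5]

```text
clock: 6.45
tcp_pos: [0.5047, 0.0942, 0.1826]
orientation: [0.555, -3.091, 0.0]
contact_force: [-0.1, -0.2, -5.1]
grip_width: 0.0149
```

```bash
python3 - <<'E'
from h import *
for n in('wrist','side'): f=grab(n,n+'5')
o=r.get_obs(); print({k:o[k] for k in('clock','tcp_pos','orientation','contact_force','moment','grip_width')})
a=load('side5')['color'][140:300,230:360];b=load('wrist5')['color'][100:360,210:430]
cv2.imwrite('pics/c5.png',np.hstack([cv2.resize(a,(390,480)),cv2.resize(b,(406,480))]))
E
```

```text
{'clock': 6.55, 'tcp_pos': array([0.50516995, 0.09428399, 0.18324717]), 'orientation': array([ 5.54851043e-01, -3.09204623e+00,  6.71718356e-05]), 'contact_force': array([ 0.14353163,  0.36019871, -4.89530893]), 'moment': array([-0.00148834, -0.0101179 ,  0.02247373]), 'grip_width': 0.014901245605706687}
```

View pics/c5.png

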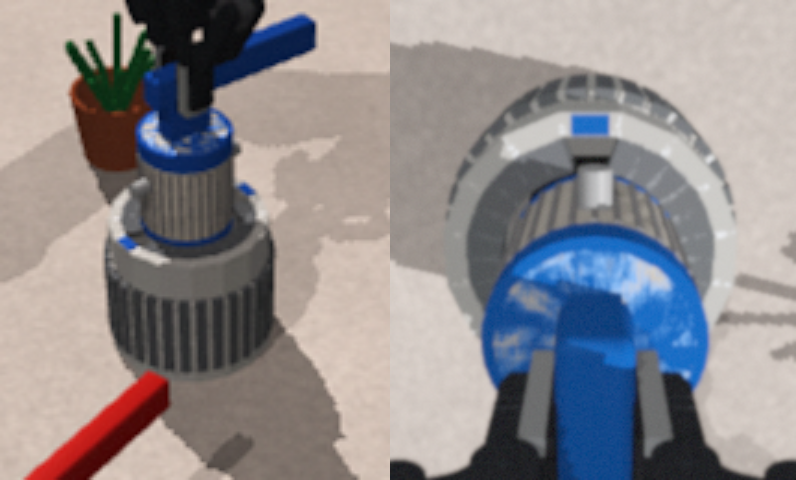

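The foot is in the bore with no contact force, and pin and gap line up. Lowering further.

play_rows:
  plan:
    - [0,0,-5,0,0,0,5]
    - [0,0,-10,0,0,0,5]
    - [0,0,-15,0,0,0,5]
    - [0,0,-20,0,0,0,5]
    - [0,0,-24,0,0,0,5]
    - [0,0,-27,0,0,0,5]
    - [0,0,-30,0,0,0,5]
    - [0,0,-33,0,0,0,5]

```text
clock: 7.35
tcp_pos: [0.5053, 0.0943, 0.1501]
orientation: [-0.555, 3.092, 0.0]
contact_force: [0.1, -1.0, -4.0]
grip_width: 0.0148
```

play_rows:
  plan:
    - [0,0,-2,0,0,0,5]
    - [0,0,-4,0,0,0,5]
    - [0,0,-6,0,0,0,5]
    - [0,0,-8,0,0,0,5]

```text
clock: 7.75
tcp_pos: [0.5055, 0.0941, 0.1423]
orientation: [-0.555, 3.092, -0.0]
contact_force: [0.7, -2.1, -4.2]
grip_width: 0.0152
```

play_rows:
  plan:
    - [0,0,-1,0,0,0,5]
    - [0,0,-2,0,0,0,5]
    - [0,0,-3,0,0,0,5]
    - [0,0,-4,0,0,0,5]
    - [0,0,-5,0,0,0,5]

```text
clock: 8.25
tcp_pos: [0.505, 0.0945, 0.1372]
orientation: [0.555, -3.092, -0.0]
contact_force: [-0.2, -0.3, -3.7]
grip_width: 0.0153
```

play_rows:
  plan:
    - [0,0,-1,0,0,0,5]
    - [0,0,-2,0,0,0,5]
    - [0,0,-2.5,0,0,0,5]
    - [0,0,-3,0,0,0,5]

```text
clock: 8.65
tcp_pos: [0.5053, 0.0942, 0.1343]
orientation: [-0.555, 3.092, -0.0]
contact_force: [0.3, -0.5, -4.9]
grip_width: 0.0151
```

play_rows:
  plan:
    - [0,0,-0.5,0,0,0,5]
    - [0,0,-1,0,0,0,5]
    - [0,0,-1,0,0,0,5]

```text
clock: 8.95
tcp_pos: [0.5052, 0.0942, 0.1333]
orientation: [-0.555, 3.092, -0.0]
contact_force: [1.4, -0.4, -5.7]
grip_width: 0.015
```

play_rows:
  plan:
    - [0,0,-0.5,0,0,0,5]
    - [0,0,-1,0,0,0,5]
    - [0,0,-1,0,0,0,5]

```text
clock: 9.25
tcp_pos: [0.5052, 0.0943, 0.1323]
orientation: [-0.555, 3.092, -0.0]
contact_force: [1.4, -1.4, -4.9]
grip_width: 0.015
```

play_rows:
  plan:
    - [0,0,-0.5,0,0,0,5]
    - [0,0,-1,0,0,0,5]
    - [0,0,-1,0,0,0,5]

```text
clock: 9.55
tcp_pos: [0.5052, 0.0943, 0.1313]
orientation: [0.555, -3.092, 0.0]
contact_force: [0.2, -1.6, -4.6]
grip_width: 0.0151
```

play_rows:
  plan:
    - [0,0,-0.5,0,0,0,5]
    - [0,0,-1,0,0,0,5]
    - [0,0,-1,0,0,0,5]

```text
clock: 9.85
tcp_pos: [0.5051, 0.0943, 0.1302]
orientation: [0.555, -3.092, -0.0]
contact_force: [1.2, -1.7, -4.7]
grip_width: 0.0152
```

play_rows:
  plan:
    - [0,0,-0.5,0,0,0,5]
    - [0,0,-1,0,0,0,5]
    - [0,0,-1,0,0,0,5]

```text
clock: 10.15
tcp_pos: [0.5053, 0.0944, 0.1297]
orientation: [-0.555, 3.092, 0.0]
contact_force: [-0.7, -2.4, 1.9]
grip_width: 0.015
```

Contact with the seat: the vertical force swung by about +6.5 N at underside ≈ 36 mm, in the stated range. That predicts ramp contact about 55–58° past the gap. Releasing, then sliding the open jaws out along the bar to the lever point.

play_rows:
  plan:
    - [0,0,0,0,0,0,40]
    - [0,0,0,0,0,0,40]
    - [0,0,0,0,0,0,40]
    - [0,0,0,0,0,0,40]
    - [9,3,0,0,0,0,40]
    - [28,10,0,0,0,0,40]
    - [47,17,0,0,0,0,40]
    - [66,24.5,0,0,0,0,40]
    - [75,27.7,0,0,0,0,40]
    - [75,27.7,0,0,0,0,40]
    - [75,27.7,0,0,0,0,40]

```text
clock: 11.25
tcp_pos: [0.5795, 0.1216, 0.1289]
orientation: [0.555, -3.091, 0.0]
contact_force: [0.2, 0.5, -0.3]
grip_width: 0.0399
```

```bash
python3 - <<'E'
from h import *
for n in('wrist','side'): f=grab(n,n+'6')
o=r.get_obs(); print({k:o[k] for k in('clock','tcp_pos','orientation','contact_force','moment','grip_width','joints')})
a=load('side6')['color'][120:280,230:400];b=load('wrist6')['color']
cv2.imwrite('pics/c6.png',np.hstack([cv2.resize(a,(382,360)),cv2.resize(b[100:],(400,238)) if 0 else cv2.resize(b,(410,360))]))
E
```

```text
{'clock': 11.35, 'tcp_pos': array([0.57925728, 0.12147734, 0.12915297]), 'orientation': array([ 5.54072013e-01, -3.09127689e+00,  1.89866856e-04]), 'contact_force': array([ 0.16380213, -0.24901301, -0.92368841]), 'moment': array([-0.00601181,  0.0428785 ,  0.00674504]), 'grip_width': 0.039806402609813295, 'joints': array([-0.46017737,  0.46098313,  0.1929409 ,  1.86119142, -0.11570556,
        0.83124285,  1.7168126 ])}
```

View pics/c6.png

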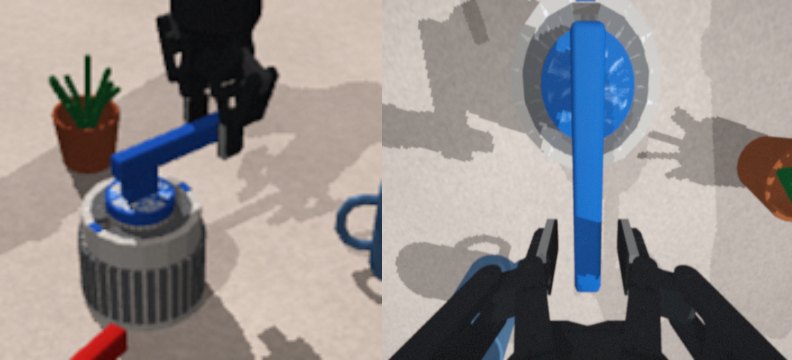

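Seated upright, with the bar between the jaws at the lever point. Narrowing the jaws loosely around the bar; computing the clockwise arc numbers.

```bash
python3 - <<'E'
import numpy as np
R=79;a0=20.2
for d in list(range(0,46,5))+list(range(45,96,1)):
    a=np.radians(a0-d);b=np.radians(a0);c=np.radians(a0-45)
    print(d,(R*(np.cos(a)-np.cos(b))).round(1),(R*(np.sin(a)-np.sin(b))).round(1),'|',(R*(np.cos(a)-np.cos(c))).round(1),(R*(np.sin(a)-np.sin(c))).round(1),np.radians(45-d).round(3))
E
```

```text
0 0.0 0.0 | 2.4 60.4 0.785
5 2.1 -6.6 | 4.5 53.8 0.698
10 3.6 -13.3 | 6.0 47.1 0.611
15 4.5 -20.1 | 7.0 40.3 0.524
20 4.9 -27.0 | 7.3 33.4 0.436
25 4.6 -33.9 | 7.0 26.5 0.349
30 3.7 -40.7 | 6.1 19.7 0.262
35 2.2 -47.5 | 4.7 13.0 0.175
40 0.2 -54.0 | 2.6 6.4 0.087
45 -2.4 -60.4 | 0.0 0.0 0.0
45 -2.4 -60.4 | 0.0 0.0 0.0
46 -3.0 -61.7 | -0.6 -1.2 -0.017
47 -3.6 -62.9 | -1.2 -2.5 -0.035
48 -4.3 -64.1 | -1.8 -3.7 -0.052
49 -4.9 -65.3 | -2.5 -4.9 -0.07
50 -5.6 -66.5 | -3.2 -6.1 -0.087
51 -6.3 -67.7 | -3.9 -7.3 -0.105
52 -7.0 -68.9 | -4.6 -8.5 -0.122
53 -7.7 -70.1 | -5.3 -9.7 -0.14
54 -8.5 -71.2 | -6.1 -10.8 -0.157
55 -9.3 -72.4 | -6.8 -11.9 -0.175
56 -10.1 -73.5 | -7.6 -13.1 -0.192
57 -10.9 -74.6 | -8.5 -14.2 -0.209
58 -11.7 -75.7 | -9.3 -15.3 -0.227
59 -12.6 -76.8 | -10.1 -16.4 -0.244
60 -13.4 -77.8 | -11.0 -17.4 -0.262
61 -14.3 -78.9 | -11.9 -18.5 -0.279
62 -15.2 -79.9 | -12.8 -19.5 -0.297
63 -16.2 -81.0 | -13.7 -20.5 -0.314
64 -17.1 -82.0 | -14.7 -21.5 -0.332
65 -18.1 -82.9 | -15.7 -22.5 -0.349
66 -19.1 -83.9 | -16.6 -23.5 -0.367
67 -20.1 -84.9 | -17.6 -24.5 -0.384
68 -21.1 -85.8 | -18.
[... 292 characters left out ...]
2.2 -0.541
77 -30.9 -93.4 | -28.5 -33.0 -0.559
78 -32.0 -94.1 | -29.6 -33.7 -0.576
79 -33.2 -94.9 | -30.8 -34.4 -0.593
80 -34.4 -95.6 | -32.0 -35.1 -0.611
81 -35.6 -96.2 | -33.2 -35.8 -0.628
82 -36.8 -96.9 | -34.4 -36.5 -0.646
83 -38.0 -97.5 | -35.6 -37.1 -0.663
84 -39.3 -98.2 | -36.8 -37.7 -0.681
85 -40.5 -98.8 | -38.1 -38.3 -0.698
86 -41.8 -99.3 | -39.3 -38.9 -0.716
87 -43.0 -99.9 | -40.6 -39.5 -0.733
88 -44.3 -100.4 | -41.9 -40.0 -0.75
89 -45.6 -100.9 | -43.1 -40.5 -0.768
90 -46.9 -101.4 | -44.4 -41.0 -0.785
91 -48.2 -101.9 | -45.7 -41.5 -0.803
92 -49.5 -102.3 | -47.0 -41.9 -0.82
93 -50.8 -102.7 | -48.4 -42.3 -0.838
94 -52.1 -103.1 | -49.7 -42.7 -0.855
95 -53.4 -103.5 | -51.0 -43.1 -0.873
```

play_rows:
  plan:
    - [0,0,0,0,0,0,20]
    - [0,0,0,0,0,0,20]
    - [0,0,0,0,0,0,20]
  grip_force: 20

```text
clock: 11.65
tcp_pos: [0.58, 0.122, 0.1294]
orientation: [-0.555, 3.092, 0.0]
contact_force: [0.3, -0.5, 0.2]
grip_width: 0.0202
```

play_rows:
  plan:
    - [0.9,-2.6,0,0,0,-0.035,20]
    - [2.1,-6.6,0,0,0,-0.087,20]
    - [3.6,-13.3,0,0,0,-0.175,20]
    - [3.6,-13.3,0,0,0,-0.175,20]

```text
clock: 12.05
tcp_pos: [0.5841, 0.1076, 0.1294]
orientation: [-0.277, 3.129, -0.001]
contact_force: [0.4, -0.6, -0.0]
grip_width: 0.0197
```

```bash
python3 - <<'E'
from h import *
f=grab('wrist','wrist7'); o=r.get_obs(); print({k:o[k] for k in('clock','tcp_pos','contact_force','moment')})
E
```

```text
{'clock': 12.1, 'tcp_pos': array([0.58387327, 0.10818374, 0.12934262]), 'contact_force': array([0.14030023, 0.05751311, 0.75039774]), 'moment': array([0.02349322, 0.04103357, 0.01290897])}
```

View pics/wrist7.png

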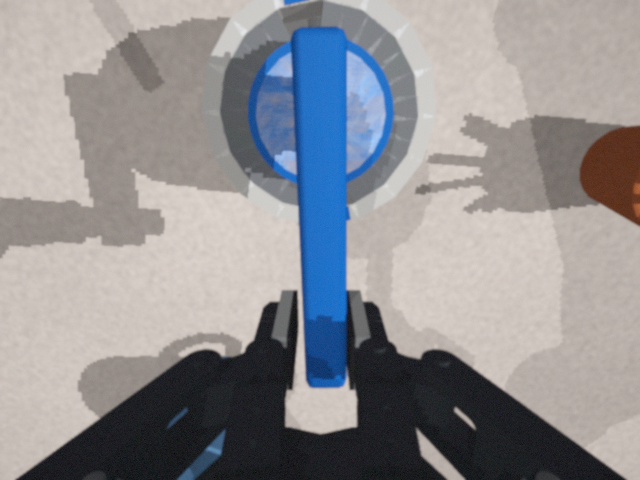

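The bar turns freely, and the gap mark at (345,212) now stands clear of the bar. Continuing.

play_rows:
  plan:
    - [0.9,-6.8,0,0,0,-0.087,20]
    - [1.3,-13.7,0,0,0,-0.175,20]
    - [1.0,-20.6,0,0,0,-0.262,20]
    - [0.1,-27.4,0,0,0,-0.349,20]
    - [-1.4,-34.2,0,0,0,-0.436,20]
    - [-3.4,-40.7,0,0,0,-0.524,20]
    - [-3.4,-40.7,0,0,0,-0.524,20]

```text
clock: 12.8
tcp_pos: [0.5804, 0.0675, 0.1294]
orientation: [0.538, 3.095, -0.0]
contact_force: [0.7, 1.5, 0.7]
grip_width: 0.0201
```

play_rows:
  plan:
    - [-1.2,-3.2,0,0,0,-0.044,20]
    - [-2.6,-6.4,0,0,0,-0.087,20]
    - [-2.6,-6.4,0,0,0,-0.087,20]

```text
clock: 13.1
tcp_pos: [0.5778, 0.0618, 0.1294]
orientation: [0.667, 3.07, 0.0]
contact_force: [0.8, 0.1, -0.1]
grip_width: 0.02
```

play_rows:
  plan:
    - [-0.6,-1.2,0,0,0,-0.017,20]
    - [-1.2,-2.5,0,0,0,-0.035,20]
    - [-1.8,-3.7,0,0,0,-0.052,20]
    - [-2.5,-4.9,0,0,0,-0.07,20]
    - [-2.5,-4.9,0,0,0,-0.07,20]

```text
clock: 13.6
tcp_pos: [0.5752, 0.0565, 0.1293]
orientation: [0.78, 3.043, -0.0]
contact_force: [0.9, 0.1, 0.6]
grip_width: 0.0197
```

play_rows:
  plan:
    - [-0.7,-1.2,0,0,0,-0.017,20]
    - [-1.4,-2.4,0,0,0,-0.035,20]
    - [-2.1,-3.6,0,0,0,-0.052,20]
    - [-2.8,-4.8,0,0,0,-0.07,20]
    - [-2.8,-4.8,0,0,0,-0.07,20]

```text
clock: 14.1
tcp_pos: [0.5723, 0.0516, 0.1293]
orientation: [-0.886, -3.014, 0.0]
contact_force: [0.1, -0.3, 0.1]
grip_width: 0.0202
```

play_rows:
  plan:
    - [-0.8,-1.1,0,0,0,-0.017,20]
    - [-1.6,-2.3,0,0,0,-0.035,20]
    - [-2.4,-3.4,0,0,0,-0.052,20]
    - [-2.4,-3.4,0,0,0,-0.052,20]

```text
clock: 14.5
tcp_pos: [0.5699, 0.0482, 0.1293]
orientation: [-0.964, -2.99, 0.0]
contact_force: [0.4, -0.4, 0.0]
grip_width: 0.0202
```

play_rows:
  plan:
    - [-0.8,-1.1,0,0,0,-0.017,20]
    - [-1.6,-2.2,0,0,0,-0.035,20]
    - [-1.6,-2.2,0,0,0,-0.035,20]

```text
clock: 14.8
tcp_pos: [0.5683, 0.0461, 0.1293]
orientation: [-1.016, -2.972, 0.0]
contact_force: [0.5, -0.7, 0.2]
grip_width: 0.0199
```

play_rows:
  plan:
    - [-0.9,-1.1,0,0,0,-0.017,20]
    - [-1.7,-2.1,0,0,0,-0.035,20]
    - [-1.7,-2.1,0,0,0,-0.035,20]

```text
clock: 15.1
tcp_pos: [0.5666, 0.044, 0.1293]
orientation: [-1.068, -2.954, 0.0]
contact_force: [0.1, -0.1, -0.6]
grip_width: 0.0201
```

play_rows:
  plan:
    - [-0.9,-1.1,0,0,0,-0.017,20]
    - [-1.8,-2.1,0,0,0,-0.035,20]
    - [-1.8,-2.1,0,0,0,-0.035,20]

```text
clock: 15.4
tcp_pos: [0.5648, 0.0419, 0.1293]
orientation: [-1.12, -2.935, 0.0]
contact_force: [1.0, -1.4, 0.4]
grip_width: 0.0202
```

play_rows:
  plan:
    - [-1.0,-1.1,0,0,0,-0.017,20]
    - [-1.0,-1.1,0,0,0,-0.017,20]

```text
clock: 15.6
tcp_pos: [0.5638, 0.0408, 0.1293]
orientation: [-1.144, -2.926, 0.0]
contact_force: [-0.3, -0.2, 0.3]
grip_width: 0.02
```

```bash
python3 - <<'E'
from h import *
for n in('wrist','side'): f=grab(n,n+'8')
a=load('side8')['color'][120:280,230:400];b=load('wrist8')['color']
cv2.imwrite('pics/c8.png',np.hstack([cv2.resize(a,(382,360)),cv2.resize(b,(410,360))]))
E
```

```text
(no output)
```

View pics/c8.png

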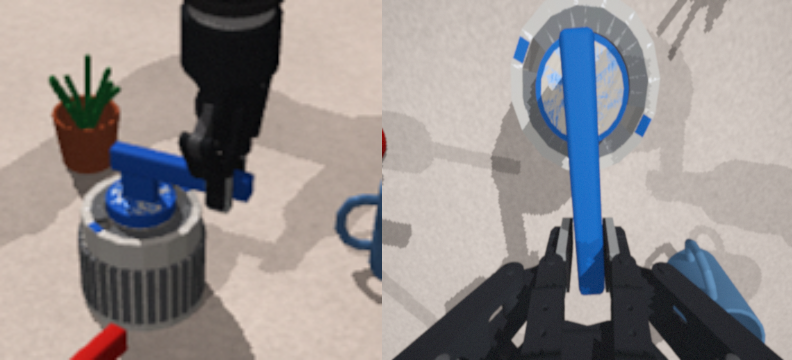

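The bar follows, lagging about 2–3°, and it's still free. Continuing in small steps.

play_rows:
  plan:
    - [-0.9,-1.0,0,0,0,-0.017,20]
    - [-1.9,-1.9,0,0,0,-0.035,20]
    - [-1.9,-1.9,0,0,0,-0.035,20]

```text
clock: 16.0
tcp_pos: [0.5619, 0.0389, 0.1293]
orientation: [-1.196, -2.905, 0.0]
contact_force: [1.0, -0.5, -0.1]
grip_width: 0.0203
```

play_rows:
  plan:
    - [-1.0,-1.0,0,0,0,-0.017,20]
    - [-1.0,-1.0,0,0,0,-0.017,20]

```text
clock: 16.2
tcp_pos: [0.5609, 0.0379, 0.1293]
orientation: [-1.22, -2.895, 0.0]
contact_force: [0.6, 0.7, -0.2]
grip_width: 0.02
```

play_rows:
  plan:
    - [-1.0,-1.0,0,0,0,-0.017,20]
    - [-1.0,-1.0,0,0,0,-0.017,20]

```text
clock: 16.4
tcp_pos: [0.56, 0.037, 0.1293]
orientation: [1.245, 2.884, -0.0]
contact_force: [1.2, -0.6, 0.1]
grip_width: 0.0197
```

play_rows:
  plan:
    - [-1.0,-0.9,0,0,0,-0.017,20]
    - [-1.0,-0.9,0,0,0,-0.017,20]

```text
clock: 16.6
tcp_pos: [0.559, 0.0361, 0.1293]
orientation: [1.269, 2.874, -0.0]
contact_force: [-0.0, 0.1, -0.6]
grip_width: 0.0199
```

play_rows:
  plan:
    - [-1.0,-0.9,0,0,0,-0.017,20]
    - [-2.0,-1.8,0,0,0,-0.035,20]
    - [-2.0,-1.8,0,0,0,-0.035,20]

```text
clock: 16.9
tcp_pos: [0.557, 0.0342, 0.1293]
orientation: [1.32, 2.851, -0.0]
contact_force: [1.2, 0.0, -0.3]
grip_width: 0.02
```

play_rows:
  plan:
    - [-1.1,-0.9,0,0,0,-0.017,20]
    - [-1.1,-0.9,0,0,0,-0.017,20]

```text
clock: 17.1
tcp_pos: [0.556, 0.0335, 0.1293]
orientation: [1.343, 2.84, 0.0]
contact_force: [2.0, -0.7, -1.1]
grip_width: 0.0196
```

play_rows:
  plan:
    - [-1.1,-0.9,0,0,0,-0.017,20]
    - [-1.1,-0.9,0,0,0,-0.017,20]

```text
clock: 17.3
tcp_pos: [0.555, 0.0327, 0.1293]
orientation: [1.367, 2.828, 0.0]
contact_force: [2.4, -0.5, -1.1]
grip_width: 0.0201
```

play_rows:
  plan:
    - [-1.1,-0.8,0,0,0,-0.017,20]
    - [-1.1,-0.8,0,0,0,-0.017,20]

```text
clock: 17.5
tcp_pos: [0.554, 0.0319, 0.1293]
orientation: [1.391, 2.816, 0.0]
contact_force: [3.8, 1.5, -1.6]
grip_width: 0.0199
```

Stiffening: about 3.9 N tangential. Continuing in 1° steps toward ~9.5 N.

play_rows:
  plan:
    - [-1.1,-0.8,0,0,0,-0.017,20]
    - [-1.1,-0.8,0,0,0,-0.017,20]
    - [-1.1,-0.8,0,0,0,-0.017,20]

```text
clock: 17.8
tcp_pos: [0.5529, 0.0311, 0.1293]
orientation: [1.414, 2.805, 0.0]
contact_force: [5.0, 1.6, -2.8]
grip_width: 0.0203
```

play_rows:
  plan:
    - [-1.1,-0.8,0,0,0,-0.017,20]
    - [-1.1,-0.8,0,0,0,-0.017,20]
    - [-1.1,-0.8,0,0,0,-0.017,20]

```text
clock: 18.1
tcp_pos: [0.552, 0.0304, 0.1293]
orientation: [1.437, 2.793, 0.001]
contact_force: [4.5, 0.5, -3.2]
grip_width: 0.02
```

play_rows:
  plan:
    - [-1.1,-0.8,0,0,0,-0.017,20]
    - [-1.1,-0.8,0,0,0,-0.017,20]
    - [-1.1,-0.8,0,0,0,-0.017,20]

```text
clock: 18.4
tcp_pos: [0.5511, 0.0298, 0.1293]
orientation: [1.461, 2.78, 0.001]
contact_force: [5.9, 1.8, -3.5]
grip_width: 0.0201
```

play_rows:
  plan:
    - [-1.2,-0.7,0,0,0,-0.017,20]
    - [-1.2,-0.7,0,0,0,-0.017,20]
    - [-1.2,-0.7,0,0,0,-0.017,20]

```text
clock: 18.7
tcp_pos: [0.5501, 0.0291, 0.1294]
orientation: [1.484, 2.767, 0.002]
contact_force: [5.9, 2.3, -4.7]
grip_width: 0.02
```

```bash
python3 - <<'E'
from h import *
for n in('wrist9a','wrist9b','top9c'):
    grab(n[:-2] if n[:-2] in('wrist',) else 'side',n); o=r.get_obs(); print(o['contact_force'].round(2),o['moment'].round(3),o['tcp_pos'].round(4))
E
```

```text
[ 6.54  1.77 -4.72] [ 0.45  -1.307  0.011] [0.5501 0.0291 0.1294]
[ 6.73  1.7  -5.05] [ 0.378 -1.339  0.063] [0.5501 0.0291 0.1294]
[ 6.64  1.56 -4.26] [ 0.426 -1.297  0.032] [0.5501 0.0291 0.1294]
```

View pics/wrist9b.png

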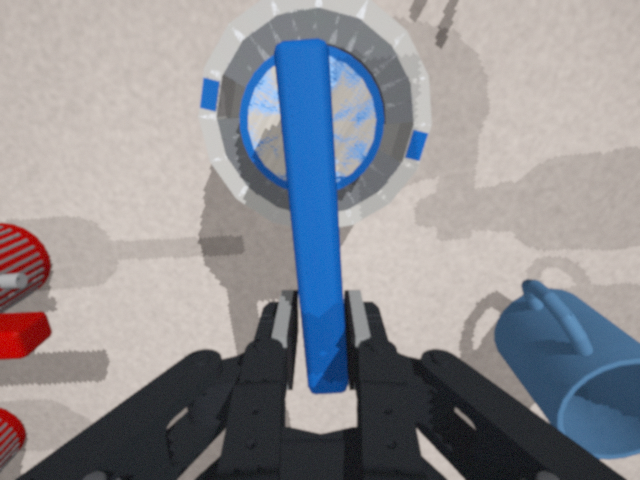

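Torque from r×F is about 0.51 N·m (6.35 N at the lever). Bar and mug are clear of each other. A little more.

play_rows:
  plan:
    - [-1.2,-0.7,0,0,0,-0.017,20]
    - [-1.2,-0.7,0,0,0,-0.017,20]
    - [-1.2,-0.7,0,0,0,-0.017,20]

```text
clock: 19.15
tcp_pos: [0.5491, 0.0285, 0.1294]
orientation: [1.507, 2.755, 0.002]
contact_force: [8.1, 3.4, -5.3]
grip_width: 0.0198
```

```bash
cat >tq.py <<'E'
from h import *
F=[];
for i in range(3):
    r.grab_frame('side'); o=r.get_obs(); F.append(o['contact_force'])
F=np.mean(F,0);d=o['tcp_pos'][:2]-np.array([.5052,.0943]); T=d[0]*F[1]-d[1]*F[0]
print(o['clock'],F.round(2),o['tcp_pos'].round(4),'torque',T.round(3),'N@80',(T/.08).round(2),'R',np.hypot(*d).round(4))
E
python3 tq.py
```

```text
19.3 [ 7.25  2.77 -5.13] [0.5492 0.0285 0.1295] torque 0.599 N@80 7.49 R 0.0791
```

play_rows:
  plan:
    - [-1.2,-0.7,0,0,0,-0.017,20]
    - [-1.2,-0.7,0,0,0,-0.017,20]
    - [-1.2,-0.7,0,0,0,-0.017,20]

```text
clock: 19.6
tcp_pos: [0.548, 0.0278, 0.1295]
orientation: [1.53, 2.741, 0.002]
contact_force: [7.8, 2.7, -5.4]
grip_width: 0.0197
```

```bash
python3 tq.py
```

```text
19.75 [ 7.36  1.62 -5.22] [0.548  0.0278 0.1295] torque 0.559 N@80 6.99 R 0.0791
```

play_rows:
  plan:
    - [-1.2,-0.6,0,0,0,-0.017,20]
    - [-1.2,-0.6,0,0,0,-0.017,20]
    - [-1.2,-0.6,0,0,0,-0.017,20]

```text
clock: 20.05
tcp_pos: [0.547, 0.0272, 0.1295]
orientation: [1.553, 2.728, 0.002]
contact_force: [8.1, 1.6, -5.4]
grip_width: 0.0202
```

```bash
python3 tq.py
```

```text
20.2 [ 7.8  2.6 -5.8] [0.547  0.0272 0.1295] torque 0.633 N@80 7.91 R 0.0791
```

play_rows:
  plan:
    - [-1.2,-0.6,0,0,0,-0.017,20]
    - [-1.2,-0.6,0,0,0,-0.017,20]
    - [-1.2,-0.6,0,0,0,-0.017,20]

```text
clock: 20.5
tcp_pos: [0.5457, 0.0264, 0.1295]
orientation: [1.577, 2.715, 0.002]
contact_force: [8.1, 1.4, -5.7]
grip_width: 0.0201
```

```bash
python3 tq.py
```

```text
20.65 [ 7.69  1.62 -5.29] [0.5457 0.0264 0.1295] torque 0.588 N@80 7.35 R 0.0791
```

```bash
cat >tq.py <<'E'
from h import *
F=[];M=[]
for i in range(4):
    f=grab('wrist','w_t') if i==0 else r.grab_frame('wrist'); o=r.get_obs(); F.append(o['contact_force']);M.append(o['moment'])
F=np.mean(F,0);M=np.mean(M,0);d=o['tcp_pos'][:2]-np.array([.5052,.0943]); T=d[0]*F[1]-d[1]*F[0]
h=cv2.cvtColor(f['color'],cv2.COLOR_BGR2HSV);m=cv2.inRange(h,(105,120,40),(125,255,255))
P=np.array([dep(f,u,v) for v,u in zip(*np.nonzero(m)) if f['z_map'][v,u]>0]); Q=P[(P[:,2]>.145)&(P[:,2]<.17)]
c=Q[:,:2].mean(0);w,V=np.linalg.eigh(np.cov((Q[:,:2]-c).T));a=V[:,1]*np.sign(V[0,1])
print(o['clock'],F.round(2),'M',M.round(3),o['tcp_pos'].round(4),'torque',T.round(3),'with mz',(T+M[2]).round(3),'R',np.hypot(*d).round(4),'bar yaw',np.degrees(np.arctan2(a[1],a[0])).round(2),'top z',np.median(Q[:,2]).round(4))
E
python3 tq.py
```

```text
20.85 [ 7.77  1.25 -5.22] M [ 0.333 -1.536  0.033] [0.5458 0.0264 0.1296] torque 0.578 with mz 0.612 R 0.0791 bar yaw -56.31 top z 0.1576
```

play_rows:
  plan:
    - [-1.2,-0.6,0,0,0,0.0,20]
    - [-1.2,-0.6,0,0,0,0,20]
    - [-1.2,-0.6,0,0,0,0,20]

```text
clock: 21.15
tcp_pos: [0.5447, 0.0258, 0.1296]
orientation: [1.577, 2.714, 0.002]
contact_force: [7.3, 1.1, -4.2]
grip_width: 0.0195
```

```bash
python3 tq.py
```

```text
21.35 [ 7.48  1.14 -5.06] M [ 0.273 -1.602  0.057] [0.5447 0.0257 0.1296] torque 0.558 with mz 0.615 R 0.0791 bar yaw -57.1 top z 0.1576
```

play_rows:
  plan:
    - [-1.2,-0.6,0,0,0,0.0,20]
    - [-1.2,-0.6,0,0,0,0,20]
    - [-1.2,-0.6,0,0,0,0,20]

```text
clock: 21.65
tcp_pos: [0.5438, 0.0252, 0.1297]
orientation: [1.576, 2.714, 0.003]
contact_force: [8.6, 1.6, -5.1]
grip_width: 0.0202
```

```bash
python3 tq.py
```

```text
21.85 [ 8.25  1.26 -5.52] M [ 0.313 -1.755  0.036] [0.5438 0.0252 0.1297] torque 0.619 with mz 0.655 R 0.0792 bar yaw -57.76 top z 0.1576
```

play_rows:
  plan:
    - [-1.2,-0.5,0,0,0,-0.017,20]
    - [-1.2,-0.5,0,0,0,-0.017,20]
    - [-1.2,-0.5,0,0,0,-0.017,20]

```text
clock: 22.15
tcp_pos: [0.5433, 0.0251, 0.1298]
orientation: [1.598, 2.7, 0.004]
contact_force: [11.7, 1.9, -8.0]
grip_width: 0.0202
```

```bash
python3 tq.py
```

```text
22.35 [10.43  2.54 -7.09] M [ 0.49  -2.147  0.075] [0.5433 0.025  0.1298] torque 0.819 with mz 0.894 R 0.079 bar yaw -58.22 top z 0.1576
```

View pics/w_t.png

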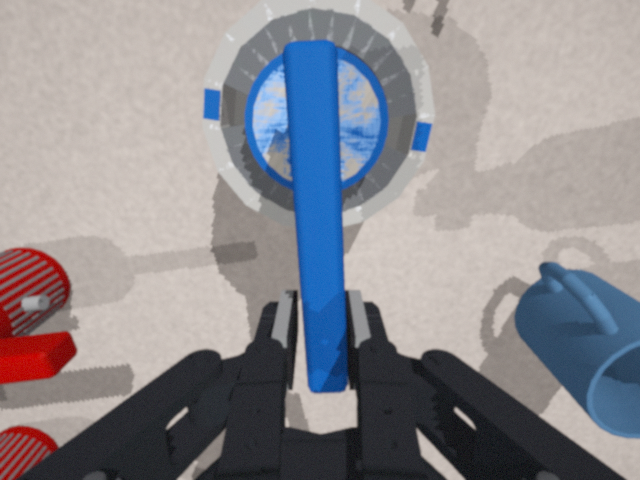

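The torque has risen sharply to 0.82–0.89 N·m, firmly tight and below the forcing limit. Stopping: ease off, open and rise.

play_rows:
  plan:
    - [1.7,1,0,0,0,0,22]
    - [1.7,1,0,0,0,0,40]
    - [1.7,1,0,0,0,0,50]
    - [1.7,1,0,0,0,0,50]
    - [1.7,1,15,0,0,0,50]
    - [1.7,1,45,0,0,0,50]
    - [1.7,1,85,0,0,0,50]
    - [1.7,1,100,0,0,0,50]

```text
clock: 23.15
tcp_pos: [0.5441, 0.0248, 0.2337]
orientation: [1.601, 2.699, 0.005]
contact_force: [0.2, 0.1, 0.3]
grip_width: 0.0497
```

```bash
python3 - <<'E'
from h import *
for n in('wrist','side','top'): f=grab(n,n+'10')
o=r.get_obs(); print(o['clock'],o['tcp_pos'],o['contact_force'])
f=load('wrist10')
h=cv2.cvtColor(f['color'],cv2.COLOR_BGR2HSV);m=cv2.inRange(h,(105,120,40),(125,255,255))
P=np.array([dep(f,u,v) for v,u in zip(*np.nonzero(m)) if f['z_map'][v,u]>0]); Q=P[(P[:,2]>.145)&(P[:,2]<.17)]
c=Q[:,:2].mean(0);w,V=np.linalg.eigh(np.cov((Q[:,:2]-c).T));a=V[:,1]*np.sign(V[0,1])
print('bar yaw',np.degrees(np.arctan2(a[1],a[0])),'top',np.median(Q[:,2]))
a=load('side10')['color'];b=f['color']
cv2.imwrite('pics/c10.png',np.hstack([cv2.resize(a,(400,300)),cv2.resize(b,(400,300))]))
t0=load('top0');t=load('top10')
for n,(u,v) in dict(mug=(290,125),plant=(160,250),tape=(430,158)).items():
    A=t0['color'][v-30:v+30,u-35:u+35].astype(int);B=t['color'][v-30:v+30,u-35:u+35].astype(int);print(n,(abs(A-B).max(2)>60).sum())
E
```

```text
23.3 [0.54305593 0.0254402  0.23082151] [-0.44021862  0.04935034 -0.53519409]
bar yaw -58.152507697571885 top 0.15743627822186068
mug 256
plant 0
tape 130
```

View pics/c10.png

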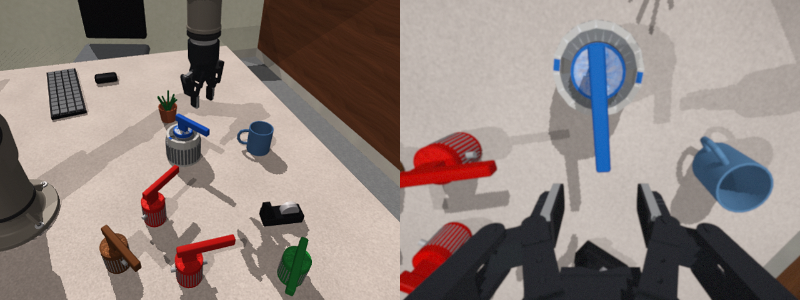

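View pics/top10.png

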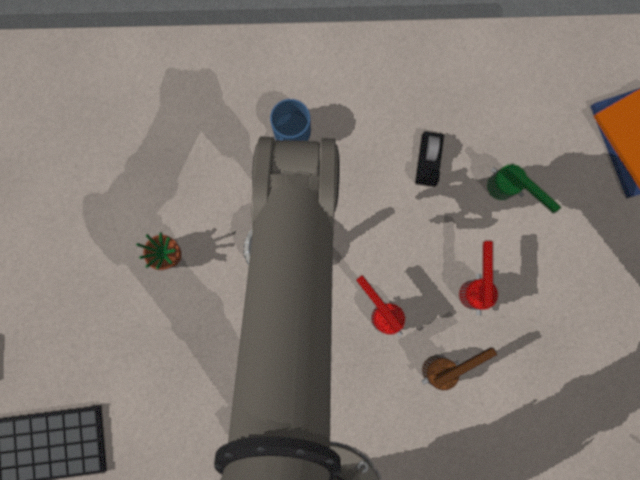

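```bash
python3 - <<'E'
from h import *
for n in('wrist6','wrist7','wrist8','wrist9b','wrist10'):
    f=load(n)
    h=cv2.cvtColor(f['color'],cv2.COLOR_BGR2HSV);m=cv2.inRange(h,(105,120,40),(125,255,255))
    P=np.array([dep(f,u,v) for v,u in zip(*np.nonzero(m)) if f['z_map'][v,u]>0]); Q=P[(P[:,2]>.145)&(P[:,2]<.17)]
    c=Q[:,:2].mean(0);w,V=np.linalg.eigh(np.cov((Q[:,:2]-c).T));a=V[:,1]*np.sign(V[0,1])
    A=np.c_[(Q[:,:2]-[.5052,.0943])@a,np.ones(len(Q))];k=np.linalg.lstsq(A,Q[:,2],rcond=None)[0]
    print(n,np.degrees(np.arctan2(a[1],a[0])).round(2),'top z',np.median(Q[:,2]).round(4),'slope,z@hub',k.round(4))
t=load('top10');t0=load('top0')
for n,f in(('0',t0),('10',t)):
    h=cv2.cvtColor(f['color'],cv2.COLOR_BGR2HSV)
    m=cv2.inRange(h[80:140,250:330],(95,80,30),(120,255,140)); ys,xs=np.nonzero(m); print('mug',xs.min(),xs.max(),ys.min())
    m=(f['color'][125:195,405:455].max(2)<45); ys,xs=np.nonzero(m); print('tape',xs.min(),xs.max(),ys.min(),ys.max())
E
```

```text
wrist6 20.34 top z 0.1582 slope,z@hub [0.0008 0.1581]
wrist7 11.62 top z 0.1582 slope,z@hub [-0.0014  0.1581]
wrist8 -38.94 top z 0.1582 slope,z@hub [0.001  0.1581]
wrist9b -52.17 top z 0.1578 slope,z@hub [0.0049 0.1576]
wrist10 -58.15 top z 0.1574 slope,z@hub [0.0035 0.1573]
mug 21 59 20
tape 11 38 7 58
mug 21 59 20
tape 11 37 7 60
```

The bar kept its angle after release (-58.2°, about 78° past the gap), and the cartridge sank about 0.8 mm on the ramps. Mug and dispenser outlines are unchanged. Handing in.

```bash
python3 -c "
from bench import r
print(r.hand_in())"
```

```text
the job is handed in; nothing more can be done
None
```

The blue filter cartridge is in the purifier and tightened, the handle has been let go of, and the job was handed in at about 23 s with the gripper clear above it.

- **Seating:** I lowered it with its pins through the gaps until it touched the seat, with the underside about 36 mm above the desk.
- **Tightening:** I turned the lever clockwise with the jaws loosely around the bar. I stopped at 0.82 N·m at the lever (0.89 with the measured twist added), about 10–11 N. That is inside the firm range but near its top.
- **After release:** the handle stayed put, reading -58.2° both before and after, about 78° past the gap. The cartridge had sunk about 0.8 mm and stood upright.
- **Other items:** the mug and tape dispenser outlines match the first picture, to within 2 pixels for the dispenser. The plant showed no change.

**What disagreed:**
- The seat height predicted ramp contact near 57°, but the handle only stiffened near 68–70°.
- The torque hovered around 0.6 N·m for several degrees, as if sticking and slipping, before jumping to the final value on the last 1° step.

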